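# Open the mould frame and move the mould to the chill plate

### The job

Swing the lid of the sloping mould frame up and over past vertical so that it stays open on its own, without letting it slam. Then lift the pink rubber mould out of the frame, lay it down flat on the metal chill plate without dropping it or letting it flop over, and slide it gently until its short end is flush against the plate's dark back rail, with the whole mould on the plate. Leave the lid open and do not disturb the white pot, the opened mould and the spare mould on the bench.

Things in the scene. Friction and masses are not known exactly. Their poses are not given: they have to be found in the camera images.
- mould_frame: fixed clamshell mould frame, 150 x 110 mm base plate, about 160 mm high when closed; origin on the bench under the middle of the pocket. Its x axis points from the handle side (front, towards the robot when yaw is 0) to the hinge side, y is parallel to the hinge, z is up. Its bed slopes up by 25 degrees from front to hinge. Yaw up to 0.25 rad either way
- nest (a point): centre of the pocket floor on the sloping bed, 76 mm above the bench; axes as the frame's (not sloped). The pocket floor lies 25 degrees from level: its outward normal is (-0.42, 0, 0.91) in the frame's axes. End walls and four corner pieces stand 12 mm above the floor with 1.5 mm clearance round the mould; the middle 48 mm of both long sides is open for the fingers, and the bed beside the pocket floor is 10 mm lower than it
- lid_hinge (a point): middle of the lid's hinge line, which runs along the frame's y axis, 134 mm above the bench
- lid (a joint): opening angle of the aluminium lid, rad: 0 closed (lying on the slope, 25 degrees below level from the hinge), about 2.0 when the lid stands vertical, 2.30 at its rest stop; it falls shut by its own weight below vertical and falls on to the stop beyond it. Lid about 0.3 kg, hinge nearly free
- lid_bar (a point): middle of the black round bar handle of the lid (12 mm diameter, 86 mm long, along the frame's y axis; free between its two arms over 70 mm), 170 mm from the hinge line; 40 mm free between the bar and the lid's front edge. Round, so it may turn within a grip. Closed it is about 64 mm above the bench, in front of the frame
- pressed_mould: pink rubber mould block, 74 mm (its x) x 48 mm (its y) x 28 mm (its z), about 0.11 kg, lying in the pocket under the lid, x axis up the slope; origin at the centre of its underside. Grip it across the 48 mm sides
- chill_plate: fixed aluminium plate, 130 (x) x 110 (y) x 12 mm, origin at the centre of its underside on the bench; the dark steel back rail, 12 mm thick and 16 mm above the plate, runs along y at its +x edge. Yaw up to 0.3 rad either way
- rail_face (a point): middle of the rail's face that looks to the plate's -x, at the level of the plate's top (12 mm above the bench); axes as the plate's. The plate reaches 115 mm from here to -x and 55 mm to either side
- talc_pot: bystander: empty white round pot, 71 mm diameter, 45 mm high, loose; origin under its centre
- open_mould: bystander: opened mould half, cream and dark pink, 86 x 66 x 24 mm, loose; origin under its centre
- spare_mould: bystander: another pink mould, 80 x 56 x 25 mm, lying loose on the bench; origin under its centre

How it is judged (in metres and radians):
On the way, in this order (a step that is already met when the one before it is completed fails the run):
1. the lid stands open past vertical at its stop, by itself (value of joint lid above 2.2 rad and contact force between the fingers and mould_frame below 0.1 N), for 0.2 s.
2. the mould has been lifted clear of the pocket (distance between pressed_mould and nest above 0.05 m and height (world z) of pressed_mould above 0.09 m and value of joint lid above 2.2 rad), for 0.1 s.
At the end, for the whole second after the job is handed in: Lid open past vertical (over 2.2 rad); mould at rest, right way up and flat on the chill plate (within 3 mm of its top, tilt under 0.06 rad), short end at the back rail (gap under 2.5 mm, square within 0.06 rad), centre within 30 mm of the rail's middle (value of joint lid above 2.2 rad and x of pressed_mould in the frame of rail_face between -0.0395 and -0.034 m and y of pressed_mould in the frame of rail_face between -0.03 and 0.03 m and z of pressed_mould in the frame of rail_face between -0.003 and 0.003 m and angle between pressed_mould's own z axis and vertical below 0.06 rad and angle between the x axis of pressed_mould and the x axis of chill_plate, either way round below 0.06 rad and linear speed of pressed_mould below 0.01 m/s); the robot touches nothing.
It fails at once if the lid slams (faster than 3.5 rad/s either way) (velocity of joint lid above 3.5 rad/s or velocity of joint lid below -3.5 rad/s).
It fails at once if the mould is let go away from the frame while tipped more than 0.3 rad (contact force between the fingers and pressed_mould below 0.02 N and angle between pressed_mould's own z axis and vertical above 0.3 rad and distance between pressed_mould and nest above 0.06 m).
It fails at once if the mould is dropped (falls faster than 0.5 m/s untouched) (contact force between the fingers and pressed_mould below 0.02 N and linear speed of pressed_mould above 0.5 m/s).
It fails at once if the mould is rammed on the plate or its rail with more than 60 N (contact force between pressed_mould and chill_plate above 60 N).
It fails at once if the pot, the opened mould or the spare mould is moved by more than 20 mm (distance of any of talc_pot, open_mould, spare_mould from where it was at the start of the episode above 0.02 m).
It also fails if it takes over 61 s, if anything falls off the work surface, if the arm or the gripper's body presses on something with over 40 N, if the wrist force passes 120 N, or if a joint passes its speed limit or range.

### The arm

A 6-joint arm with a two-finger parallel gripper is mounted at the origin on a cart in front of the work surface, level with it; the furniture and walls round the work are solid. World frame = base frame: x ahead of the robot, y to its left, z up, the work surface at z = 0. Lengths are in m, angles in degrees, forces in N, time in s.
With the tool pointing down it reaches from about 0.25 to 0.725 m from the base axis. Payload 9.7 kg.
Tool frame: the origin (TCP) lies midway between the tips of the shut fingers; the grasp point (between the pads) lies bot.grasp_offset behind it (bot.grasp_offset is the distance from the TCP to the grasp point, in m); x points along the fingers, y is the direction in which the jaws open and shut, and the axes are right-handed (so a half turn about x gives the same grasp; the last joint's range is limited). The gripper opens to 85 mm and grips with 20 to 120 N. Pads are 22 mm wide; open, the fingers measure 114 mm over their backs; the gripper's body (76 mm by 85 mm) begins 54 mm behind the grasp point. The pads swing forward as they close: fully open they stand 13 mm farther back than shut.
Start: joints at [68.468, 4.979, 10.078, 95.1, 0, 90], TCP at [0.202, 0.512, 0.231] pointing down, gripper open.
Joint ranges: [-179.16, 179.16], [-48.56, 103.87], [-65.8, 70.77], [-126.05, 130.52], [-82.76, 87.17], [-180, 180]. Speed limits (degrees/s): [127.2, 127.2, 147.25, 180, 180, 180].

### API

Orientations are given as [roll, pitch, yaw] about the fixed x, y, z axes, in that order (R = Rz(yaw) Ry(pitch) Rx(roll)).
In Python, from workcell import status, camera, bot gives the robot as it stands.
- The arm moves only by the shell command python3 -m jog 'ROWS' [OPENING] [FORCE]. ROWS is text: rows parted by semicolons, each of 4 numbers parted by spaces: the shift along the tool's x, y, z in mm, then the turn about the tool's x in degrees. A call has exactly 8 rows; each row is the pose to reach, as a shift and turn from the pose commanded when the call began, along the tool's axes at that moment; what a row does not reach only later rows make up. A row lasts 1/8 s, in which the tool goes at most 62.5 mm and 10.7 degrees, less where a joint would pass 70% of its speed; a pose out of reach is approached as far as the arm can. A call with a gripper value outside its range is refused whole. OPENING is the opening, from 0 (shut) to 1 (fully open), set as the call begins (- or left out, the last holds). The fingers move at their own pace and stop on an object; FORCE is the grip in N (left out, the last holds). Time passes only in rows, so rows that repeat a pose let the fingers close, or fill a call up. It gives the time, the measured TCP pose, the force and the opening at its end, in the units of the state.
- status.get_obs(): the state, without advancing time (a new reading comes with each control period).
- camera(name): name is "side" or "top"; returns a dict with "color" (384x512x3 uint8, red, green, blue), "vfov" (degrees; the focal length in pixels is half the picture's height over the tangent of half this angle, whatever the lens; pixels are square), "cx", "cy" (the principal point, pixels), "D" ([k1, k2, p1, p2, k3] as OpenCV has them; the pictures are not rectified), "rvec" (rotation vector, rad) and "tvec" (3), from world to camera coordinates, as OpenCV has them. Camera axes: x right, y down, z forward; pixel columns grow to the right and rows downward; lengths in m; the calibration is good to about 2 mm. A picture is of the moment at which its call begins. There is no depth.
- bot.job_done(): hands the job in, once; it reports no verdict.
The state is a dict: "time": time; "q": joint angles; "qd": joint speeds; "joint_efforts": joint torques, N m; "ee_pos": TCP position; "tcp_rot": TCP orientation; "wrist_force": force on the tool from outside, world axes, zero at the start; "torque": the same for the moment, N m; "opening": finger opening in m.
Only numpy, scipy, OpenCV 4.12 (cv2) and the standard library are available. Lean on these libraries where they do the work, as an engineer would, in place of code of your own. Each camera call takes 0.05 s, during which the arm holds its last target. There are 200 camera calls.

## Working session

There is one attempt and no reset: what is moved stays moved. The work goes in short steps, Python scripts to look and compute and a shell command to move; the robot and the scene stay as the last step left them, time stands still between calls to the robot, and variables do not carry over. Pictures are saved under pics/ and viewed, about 8 in all and at most 12, crops included, and the job is handed in when it is done.

```bash
ls; mkdir -p pics; cat > h.py <<'E'
import numpy as np, cv2
from scipy.spatial.transform import Rotation as R
from workcell import status, camera, bot
def K(c):
    f=c["color"].shape[0]/2/np.tan(np.radians(c["vfov"])/2)
    return np.array([[f,0,c["cx"]],[0,f,c["cy"]],[0,0,1.]])
def ray(c,uv):
    p=cv2.undistortPoints(np.array([[uv]],float),K(c),np.array(c["D"],float))[0,0]
    Rm=cv2.Rodrigues(np.array(c["rvec"],float))[0]; t=np.array(c["tvec"],float).ravel()
    return -Rm.T@t, Rm.T@np.array([p[0],p[1],1])
def atz(c,uv,z):
    o,d=ray(c,uv); return o+d*(z-o[2])/d[2]
def proj(c,P):
    return cv2.projectPoints(np.array(P,float).reshape(-1,3),np.array(c["rvec"],float),np.array(c["tvec"],float),K(c),np.array(c["D"],float))[0][:,0]
def save(c,n,box=None,s=1):
    im=c["color"][:,:,::-1]
    if box: im=im[box[1]:box[3],box[0]:box[2]]
    cv2.imwrite("pics/"+n,cv2.resize(im,None,fx=s,fy=s,interpolation=cv2.INTER_CUBIC))
E
python3 - <<'E'
from h import *
import pickle
a=camera("top");b=camera("side")
pickle.dump((a,b),open("c0.pkl","wb"))
save(a,"top0.png",None,1.56);save(b,"side0.png",None,1.56)
for c in(a,b):
  o,d=ray(c,(256,192));print(o,d,c["vfov"],c["D"])
print(status.get_obs(),bot.grasp_offset)
E
```

```text
pics
[ 0.28917358 -0.12732927  1.32078898] [ 0.199559    0.00143016 -0.98002681] 46.86777083049138 [-0.01741243  0.          0.          0.          0.        ]
[0.3810877  0.67457791 0.49786193] [ 0.16496551 -0.88710995 -0.43107605] 49.630057418065 [-0.01184695  0.          0.          0.          0.        ]
{'time': 0.1, 'q': array([ 6.84680789e+01,  5.00906856e+00,  1.00412177e+01,  9.51001884e+01,
       -2.28660776e-04,  8.99996169e+01]), 'qd': array([-0.05141854, -0.10179159,  0.15164119, -0.00896643, -0.09500105,
        0.06781105]), 'joint_efforts': array([ 4.10827442e-04, -5.21560836e+01,  4.65652907e+01,  1.61166047e-02,
        4.31738306e-05,  9.65056216e-06]), 'ee_pos': array([0.20179002, 0.51143493, 0.23066314]), 'tcp_rot': array([ -89.80782905,   89.93196032, -111.33936689]), 'wrist_force': array([ 0.80737864, -0.49351247, -0.51460493]), 'torque': array([-3.48921647e-02, -5.68157567e-05, -6.25950077e-02]), 'opening': 0.08576883570541591} 0.0187
```

View pics/top0.png

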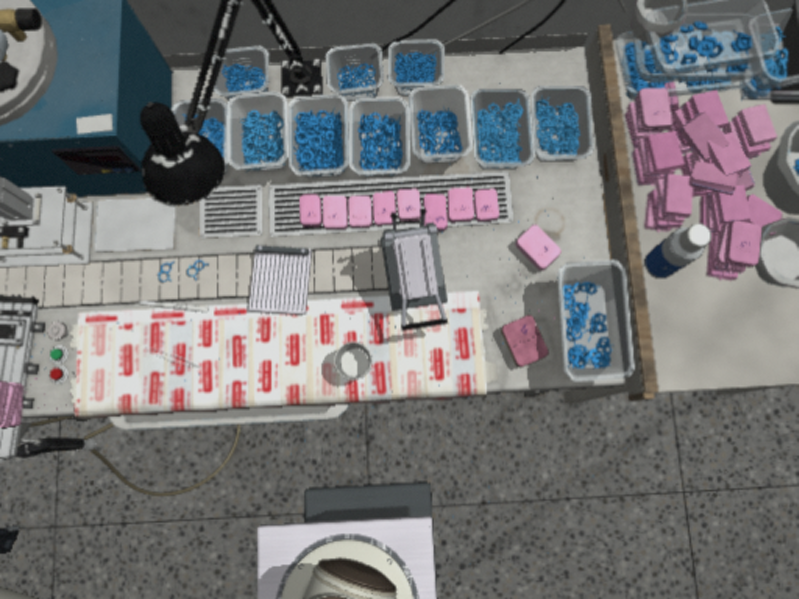

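View pics/side0.png

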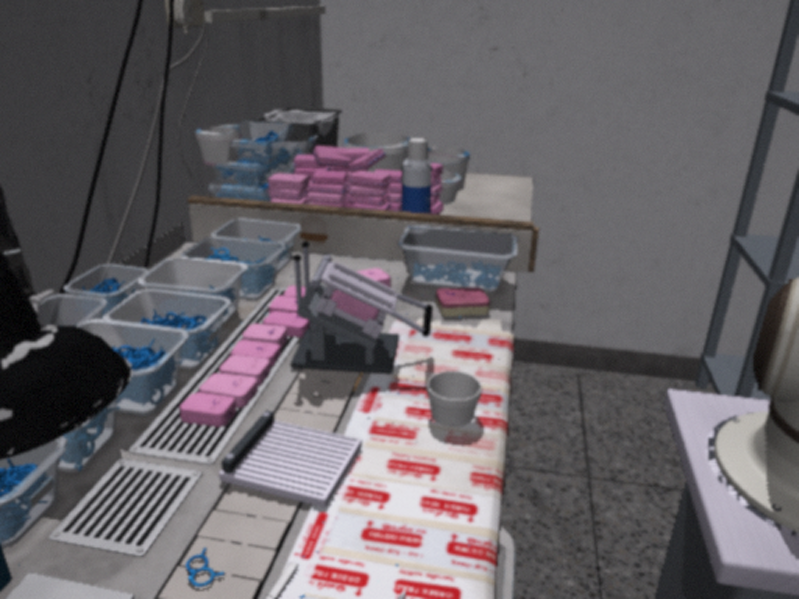

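The top picture shows the frame at about (413,275), its bar at (420,322), the chill plate at (280,280) with its rail on top, the pot at (348,362), the opened mould at (523,340) and the spare at (538,247). Next I'll enlarge these for corners.

```bash
python3 - <<'E'
from h import *
import pickle
a,b=pickle.load(open("c0.pkl","rb"))
print(proj(a,[[.202,.512,.231],[0,0,0],[.4,0,0],[.4,.2,0]]),proj(b,[[.202,.512,.231]]))
A=a["color"][130:240,150:300,::-1]; B=b["color"][150:330,130:310,::-1]
A=cv2.resize(A,None,fx=5,fy=5,interpolation=cv2.INTER_CUBIC)
B=cv2.resize(B,(600,600),interpolation=cv2.INTER_CUBIC)
cv2.imwrite("pics/ta.png",A);cv2.imwrite("pics/sb.png",B)
E
```

```text
[[ -6.06196981 333.97103879]
 [221.40400709 390.59679837]
 [216.53383008 246.42586961]
 [149.14221061 250.03690272]] [[614.55343348 531.23411139]]
```

View pics/ta.png

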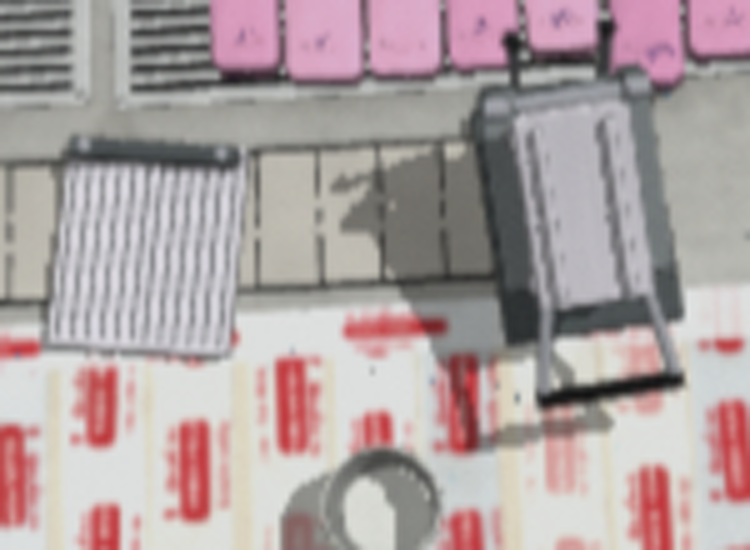

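View pics/sb.png

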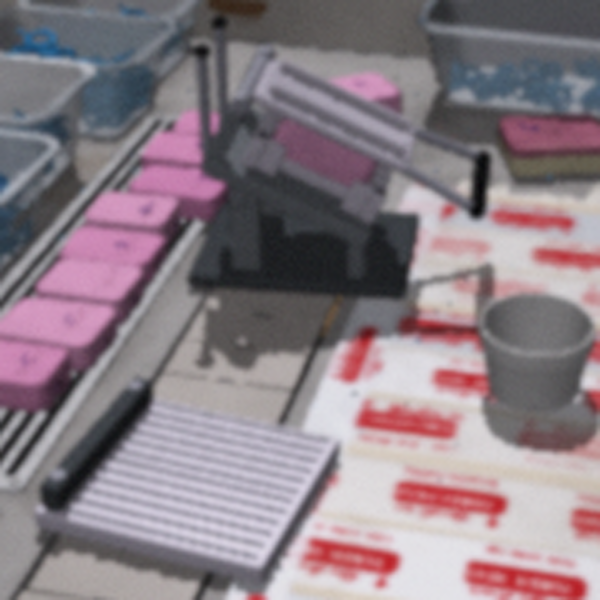

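```bash
python3 - <<'E'
from h import *
import pickle
from scipy.optimize import least_squares
a,b=pickle.load(open("c0.pkl","rb"))
T=lambda u,v:(150+u/5-.4,130+v/5-.4); S=lambda u,v:(130+u/3.333-.35,150+v/3.333-.35)
def tri(p,q):
    o1,d1=ray(a,T(*p));o2,d2=ray(b,S(*q))
    s=np.linalg.lstsq(np.c_[d1,-d2],o2-o1,rcond=None)[0]
    return (o1+s[0]*d1+o2+s[1]*d2)/2, np.linalg.norm(o1+s[0]*d1-o2-s[1]*d2)
for n,p,q in [("barL",(542,398),(478,208)),("barR",(681,379),(482,158))]: print(n,*tri(p,q),atz(a,T(*p),.064),atz(b,S(*q),.064))
obs=[(a,T(45,345),(-65,55,12)),(a,T(228,354),(-65,-55,12)),(b,S(40,512),(65,55,12)),(b,S(262,572),(-65,55,12)),(b,S(338,443),(-65,-55,12)),(a,T(66,155),(53,55,28)),(a,T(238,166),(53,-55,28))]
f=lambda p:np.concatenate([proj(c,R.from_euler('z',p[2]).apply(np.array(m)/1e3)+[p[0],p[1],0])[0]-uv for c,uv,m in obs])
r=least_squares(f,[.4,.1,0]);print(r.x,np.degrees(r.x[2]),f(r.x).round(1).reshape(-1,2))
# pot, hinge-side things
for n,p,z in [("pot top",(383,497),.045)]: print(n,atz(a,T(*p),z))
print("frame base corners z~.01", [atz(a,T(*p),.01).round(4) for p in [(507,343),(684,318)]], [atz(b,S(*q),.01).round(4) for q in [(192,278),(408,283),(418,215)]])
for q in [(523,340),(538,247)]: print(atz(a,(q[0]/1.5625,q[1]/1.5625),.025))
E
```

```text
barL [ 0.49282361 -0.12870593  0.06301378] 0.003545815035765844 [ 0.49445687 -0.1286205   0.064     ] [ 0.49075445 -0.12644292  0.064     ]
barR [ 0.50129822 -0.20931975  0.06003596] 0.0010480582951873372 [ 0.50116028 -0.20903991  0.064     ] [ 0.49967512 -0.20117382  0.064     ]
[ 0.60693126  0.10914028 -0.12231248] -7.007989162735346 [[-1.1  0.8]
 [-1.3  1.4]
 [-2.  -1.3]
 [ 0.3 -1.6]
 [ 1.5 -2.1]
 [-1.9 -0.4]
 [-0.2 -0.2]]
pot top [ 0.44475175 -0.03389076  0.045     ]
frame base corners z~.01 [array([ 0.5379, -0.1094,  0.01  ]), array([ 0.5474, -0.2168,  0.01  ])] [array([ 0.6768, -0.0835,  0.01  ]), array([ 0.5338, -0.11  ,  0.01  ]), array([ 0.5458, -0.2052,  0.01  ])]
[ 0.4634947  -0.35321422  0.025     ]
[ 0.64338629 -0.39861438  0.025     ]
```

```bash
cat >> h.py <<'E'
def go(P,yaw=None,T=None):
    """world targets of TCP -> tool-axis rows from the present pose; yaw = wanted world heading (deg) of tool y, modulo 180"""
    o=status.get_obs(); Rm=R.from_euler('xyz',o["tcp_rot"],degrees=True).as_matrix()
    p=o["ee_pos"] if T is None else np.array(T)
    print("t",round(o["time"],2),"p",p.round(4),"q",o["q"].round(1),"F",o["wrist_force"].round(1),"open",round(o["opening"],4))
    y=Rm[:,1]; h=np.degrees(np.arctan2(y[1],y[0])); print("toolx",Rm[:,0].round(3),"y heading",round(h,2))
    if yaw is not None:
        d=(yaw-h+90)%180-90; print("turn about tool x:",round(-d,1),"or",round(-d+180*np.sign(d),1))
    for w in np.atleast_2d(P): print(w.round(4),"->",((Rm.T@(w-p))*1e3).round(1))
E
python3 - <<'E'
from h import *
import pickle
a,b=pickle.load(open("c0.pkl","rb"))
print([atz(a,(115,105),z).round(2) for z in(.2,.4,.6)])
go([[.3,.2,.23],[.497,-.168,.2],[.497,-.168,.044]],5.1)
E
```

```text
[array([0.78, 0.24, 0.2 ]), array([0.69, 0.18, 0.4 ]), array([0.6 , 0.11, 0.6 ])]
t 0.1 p [0.2018 0.5114 0.2307] q [68.5  5.  10.  95.1 -0.  90. ] F [ 0.8 -0.5 -0.5] open 0.0858
toolx [-0.    -0.001 -1.   ] y heading 68.47
turn about tool x: 63.4 or -116.6
[0.3  0.2  0.23] -> [   1.  -253.7  205.7]
[ 0.497 -0.168  0.2  ] -> [  31.3 -523.6  524. ]
[ 0.497 -0.168  0.044] -> [ 187.3 -523.5  524. ]
```

```bash
python3 -m jog '2 -30 30 4; 4 -65 65 9; 6 -105 105 17; 8 -150 150 26; 8 -200 200 34; 8 -250 250 42; 8 -290 290 50; 8 -320 320 56' 0.4; python3 - <<'E'
from h import *
go([[.497,-.168,.2],[.497,-.168,.044]],5.1)
E
```

```text
time: 1.1
ee_pos: [0.3824, 0.0944, 0.2232]
tcp_rot: [83.8, 90.0, 6.0]
wrist_force: [1.1, 1.1, 0.6]
opening: 0.0341
t 1.1 p [0.3824 0.0944 0.2232] q [ 13.9 -16.4 -10.5  95.9  -0.   91.7] F [1.1 1.1 0.6] open 0.0341
toolx [ 0.  0. -1.] y heading 12.21
turn about tool x: 7.1 or -172.9
[ 0.497 -0.168  0.2  ] -> [ 23.2  56.5 280.7]
[ 0.497 -0.168  0.044] -> [179.2  56.5 280.7]
```

```bash
python3 -m jog '5 8 40 1; 10 16 85 3; 15 26 135 5; 20 36 190 7; 22 46 240 7; 23 54 275 7; 23 56.5 281 7; 23 56.5 281 7'; python3 - <<'E'
from h import *
import pickle
a=camera("top");b=camera("side")
A=cv2.resize(a["color"][140:240,220:320,::-1],(400,400),interpolation=cv2.INTER_CUBIC);B=cv2.resize(b["color"][130:230,190:290,::-1],(400,400),interpolation=cv2.INTER_CUBIC)
cv2.imwrite("pics/g1.png",np.hstack([A,B]))
go([[.497,-.168,.1],[.497,-.168,.044]],5.1)
E
```

```text
time: 2.1
ee_pos: [0.4977, -0.1655, 0.1999]
tcp_rot: [-122.3, 89.9, 153.1]
wrist_force: [-0.2, 0.9, 0.3]
opening: 0.0345
t 2.2 p [ 0.4976 -0.1648  0.2004] q [-18.3   0.9   2.4  91.5   0.   66.2] F [0.5 0.8 0.3] open 0.0339
toolx [-0.  0. -1.] y heading 5.52
turn about tool x: 0.4 or -179.6
[ 0.497 -0.168  0.1  ] -> [100.4  -0.9   3.2]
[ 0.497 -0.168  0.044] -> [156.4  -0.9   3.2]
```

View pics/g1.png

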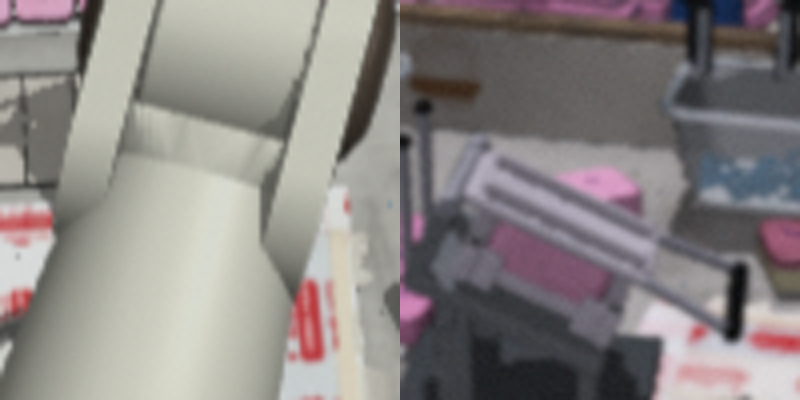

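The side view shows the fingers at about x=700 and 787 in the crop, straddling the bar at 738, so I descend.

```bash
python3 -m jog '25 -1 2 0; 55 -1 3 0; 85 -1 3 0; 110 -1 3 0; 130 -1 3 0; 145 -1 3 0; 155 -1 3 0; 155 -1 3 0' 0.4 20; python3 - <<'E'
from h import *
b=camera("side")
save(b,"g2.png",(190,120,310,220),5)
go([[.497,-.168,.044]],5.1)
E
```

```text
time: 3.2
ee_pos: [0.4971, -0.1685, 0.0452]
tcp_rot: [-116.8, 90.0, 158.7]
wrist_force: [-0.5, -0.9, 0.6]
opening: 0.0341
t 3.25 p [ 0.4973 -0.1687  0.0457] q [-18.7   2.1 -13.5  74.4  -0.   65.8] F [-0.6 -0.4  0.8] open 0.0346
toolx [ 0. -0. -1.] y heading 5.48
turn about tool x: 0.4 or -179.6
[ 0.497 -0.168  0.044] -> [ 1.7 -0.3 -0.7]
```

View pics/g2.png

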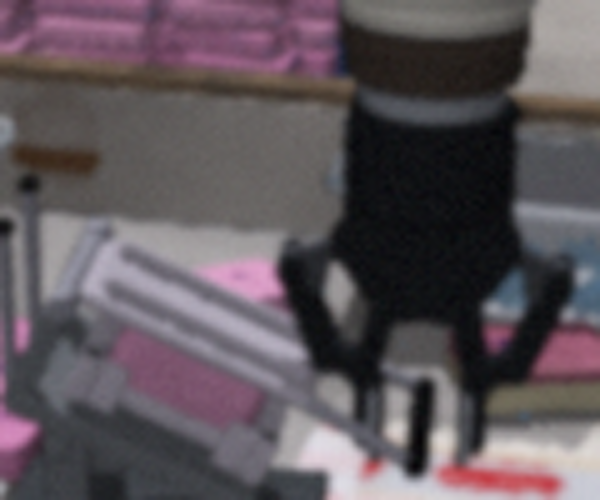

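The fingers stand on either side of the bar (at about x=370 and 470, bar at 420), so I close.

```bash
python3 -m jog '0 0 0 0; 0 0 0 0; 0 0 0 0; 0 0 0 0; 0 0 0 0; 0 0 0 0; 0 0 0 0; 0 0 0 0' 0 20; python3 - <<'E'
from h import *
go([[.497,-.168,.044]],5.1)
L=.17;c,s=np.cos(np.radians(5.2)),np.sin(np.radians(5.2))
for th in np.arange(0,2.31,.115):
    e=th-np.arcsin(.07/.17)
    dx=-L*np.cos(e)+L*np.cos(np.arcsin(.07/.17)); dz=L*np.sin(e)+.07
    print(round(th,3),"up",round(dz*1e3,1),"fwd",round(dx*1e3,1))
E
```

```text
time: 4.25
ee_pos: [0.4968, -0.169, 0.046]
tcp_rot: [-57.6, 90.0, -142.1]
wrist_force: [-3.8, -0.8, 5.0]
opening: 0.011
t 4.25 p [ 0.4968 -0.169   0.046 ] q [-18.8   2.1 -13.5  74.4  -0.   65.8] F [-3.8 -0.8  5. ] open 0.011
toolx [-0.001 -0.    -1.   ] y heading 5.46
turn about tool x: 0.4 or -179.6
[ 0.497 -0.168  0.044] -> [ 2.   0.3 -1. ]
0.0 up 0.0 fwd 0.0
0.115 up 18.2 fwd -7.0
0.23 up 37.2 fwd -11.9
0.345 up 56.5 fwd -14.5
0.46 up 76.1 fwd -15.0
0.575 up 95.5 fwd -13.2
0.69 up 114.6 fwd -9.1
0.805 up 133.2 fwd -2.9
0.92 up 150.8 fwd 5.4
1.035 up 167.5 fwd 15.6
1.15 up 182.8 fwd 27.7
1.265 up 196.7 fwd 41.5
1.38 up 208.8 fwd 56.8
1.495 up 219.2 fwd 73.4
1.61 up 227.5 fwd 91.0
1.725 up 233.8 fwd 109.5
1.84 up 238.0 fwd 128.6
1.955 up 239.9 fwd 148.1
2.07 up 239.5 fwd 167.6
2.185 up 236.9 fwd 187.0
2.3 up 232.2 fwd 205.9
```

```bash
python3 -m jog '-9 -4 0 0; -18 -7 0 0; -37 -12 0 0; -56.5 -14.5 0 0; -76 -15 0 0; -95.5 -13 0 0; -105 -11 0 0; -114.5 -9 0 0'; python3 - <<'E'
from h import *
go([[.497,-.168,.044]],5.1)
E
```

```text
time: 5.25
ee_pos: [0.4868, -0.1698, 0.1611]
tcp_rot: [-76.6, 89.9, -161.2]
wrist_force: [-5.3, -3.1, -1.2]
opening: 0.0111
t 5.25 p [ 0.4868 -0.1698  0.1611] q [-19.2  -0.5  -3.3  87.3  -0.1  65.4] F [-5.3 -3.1 -1.2] open 0.0111
toolx [-0.002 -0.001 -1.   ] y heading 5.44
turn about tool x: 0.3 or -179.7
[ 0.497 -0.168  0.044] -> [117.1  10.6  -0.9]
```

```bash
python3 -m jog '-18.5 6 0 0; -36 14.5 0 0; -53 24.5 0 0; -68 37 0 0; -82 50.5 0 0; -94 66 0 0; -104.5 82.5 0 0; -104.5 82.5 0 0'; python3 - <<'E'
from h import *
go([[.497,-.168,.044]],5.1)
b=camera("side"); save(b,"g3.png",(180,60,300,200),4)
E
```

```text
time: 6.25
ee_pos: [0.5695, -0.1613, 0.2697]
tcp_rot: [68.1, 89.8, -16.4]
wrist_force: [-13.5, 2.4, 22.2]
opening: 0.011
t 6.25 p [ 0.5695 -0.1613  0.2697] q [-15.8  11.8  22.1 100.   -0.   68.7] F [-13.5   2.4  22.2] open 0.011
toolx [ 0.004 -0.001 -1.   ] y heading 5.49
turn about tool x: 0.4 or -179.6
[ 0.497 -0.168  0.044] -> [225.4 -73.6  -0.6]
```

View pics/g3.png

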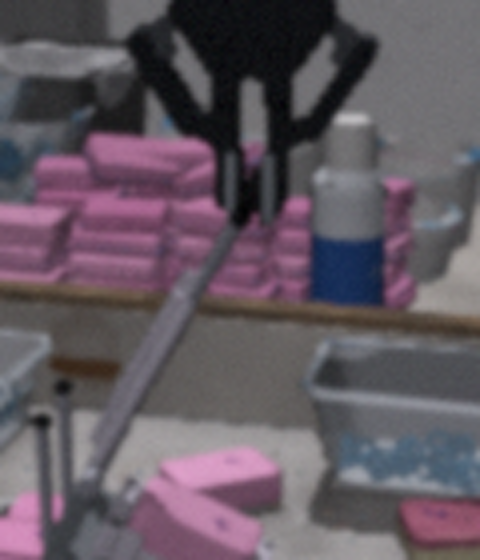

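```bash
python3 -m jog '-9.5 17 0 0; -17 35.5 0 0; -21 55 0 0; -23 74.5 0 0; -23 94 0 0; -22.5 102 0 0; -22 106 0 0; -22 106 0 0'; python3 - <<'E'
from h import *
go([[.497,-.168,.044]],5.1)
E
```

```text
time: 7.3
ee_pos: [0.6759, -0.1506, 0.2874]
tcp_rot: [136.7, 89.9, 52.2]
wrist_force: [-0.3, 5.7, 1.6]
opening: 0.0106
t 7.3 p [ 0.6759 -0.1506  0.2874] q [-1.260e+01  2.980e+01  4.750e+01  1.077e+02  1.000e-01  7.190e+01] F [-0.3  5.7  1.6] open 0.0106
toolx [ 0.001  0.001 -1.   ] y heading 5.52
turn about tool x: 0.4 or -179.6
[ 0.497 -0.168  0.044] -> [ 243.1 -180.     0.4]
```

```bash
python3 -m jog '0.5 4 0 0; 1 8 0 0; 2 12 0 0; 3 16 0 0; 4 19 0 0; 4.5 22 0 0; 4.5 22 0 0; 4.5 22 0 0'; python3 - <<'E'
from h import *
go([[.497,-.168,.044]],5.1)
E
```

```text
time: 8.3
ee_pos: [0.6974, -0.1486, 0.2825]
tcp_rot: [167.9, 89.9, 83.4]
wrist_force: [-0.5, 6.1, 0.4]
opening: 0.011
t 8.3 p [ 0.6974 -0.1486  0.2825] q [-1.21e+01  3.39e+01  5.29e+01  1.09e+02  1.00e-01  7.24e+01] F [-0.5  6.1  0.4] open 0.011
toolx [ 0.     0.002 -1.   ] y heading 5.51
turn about tool x: 0.4 or -179.6
[ 0.497 -0.168  0.044] -> [ 238.4 -201.4    0.4]
```

Near the stop, with low force. I release gently, then go straight up.

```bash
python3 -m jog '0 0 0 0; 0 0 0 0; 0 0 0 0; 0 0 0 0; -5 0 0 0; -15 0 0 0; -30 0 0 0; -45 0 0 0' 0.4; python3 -m jog '-10 -10 0 0; -10 -40 0 0; -10 -80 0 0; -10 -120 0 0; -10 -160 0 0; -10 -200 0 0; -10 -230 0 0; -10 -240 0 0' 1; python3 - <<'E'
from h import *
import pickle
a=camera("top");b=camera("side")
pickle.dump((a,b),open("c1.pkl","wb"))
A=cv2.resize(a["color"][130:230,220:320,::-1],(400,400),interpolation=cv2.INTER_CUBIC);B=cv2.resize(b["color"][90:240,165:265,::-1],(400,600),interpolation=cv2.INTER_CUBIC)
A=np.vstack([A,np.zeros((200,400,3),np.uint8)])
cv2.imwrite("pics/g4.png",np.hstack([A,B]))
go([[.497,-.168,.044]],5.1)
E
```

```text
time: 9.3
ee_pos: [0.6975, -0.1495, 0.3277]
tcp_rot: [65.5, 90.0, -19.0]
wrist_force: [0.2, -0.1, 1.1]
opening: 0.0345
time: 10.3
ee_pos: [0.4569, -0.1724, 0.3376]
tcp_rot: [63.1, 89.9, -21.4]
wrist_force: [0.2, 0.1, 0.5]
opening: 0.0858
t 10.4 p [ 0.4581 -0.1725  0.3373] q [-20.6   0.5  17.5 107.   -0.   63.9] F [ 0.3  0.3 -0.2] open 0.0856
toolx [ 0.001 -0.001 -1.   ] y heading 5.43
turn about tool x: 0.3 or -179.7
[ 0.497 -0.168  0.044] -> [293.4  38.8  -1. ]
```

View pics/g4.png

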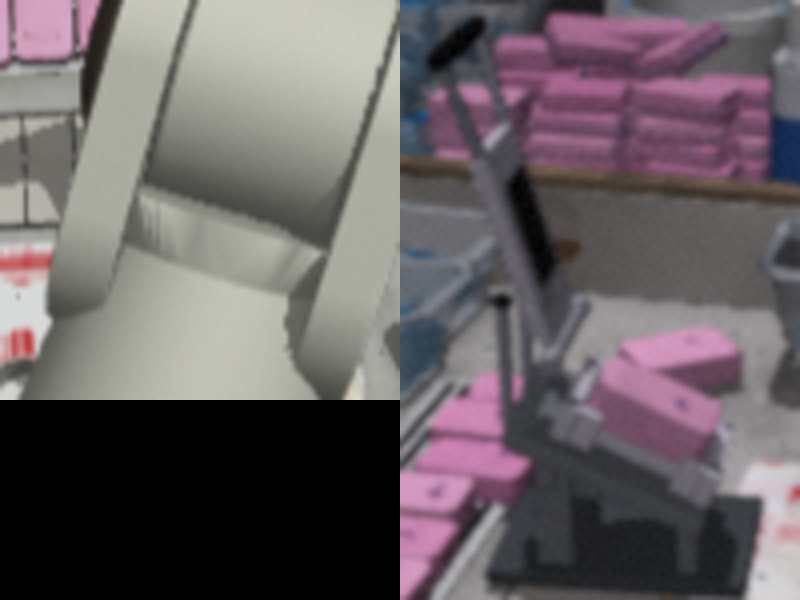

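The lid stands open at its stop and the mould is visible in its nest, with its near top edge at about (590..720, 365..410) in the right crop. I'll swing the arm aside while turning the wrist, to get a clear top view.

```bash
python3 -m jog '0 -1 -20 -10; 0 -2 -60 -20; 0 -4 -110 -30; 0 -5 -160 -40; 0 -5 -210 -50; 0 -5 -245 -60; 0 -5 -260 -70; 0 -5 -260 -80'; python3 - <<'E'
from h import *
import pickle
a=camera("top");b=camera("side")
pickle.dump((a,b),open("c1.pkl","wb"))
A=cv2.resize(a["color"][140:220,235:315,::-1],(400,400),interpolation=cv2.INTER_CUBIC);B=cv2.resize(b["color"][170:250,190:270,::-1],(400,400),interpolation=cv2.INTER_CUBIC)
cv2.imwrite("pics/g5.png",np.hstack([A,B]))
go([[.6,-.16,.3]],95.2)
E
```

```text
time: 11.4
ee_pos: [0.4298, 0.0877, 0.3362]
tcp_rot: [177.2, 90.0, 173.2]
wrist_force: [-0.2, -0.1, 0.6]
opening: 0.0856
t 11.5 p [0.4298 0.0868 0.3362] q [ 11.4  -6.3  10.9 107.3   0.   15.8] F [-0.1 -0.3  0.2] open 0.0852
toolx [-0.001 -0.    -1.   ] y heading 85.66
turn about tool x: -9.5 or 170.5
[ 0.6  -0.16  0.3 ] -> [  36.1 -233.2  188.4]
```

View pics/g5.png

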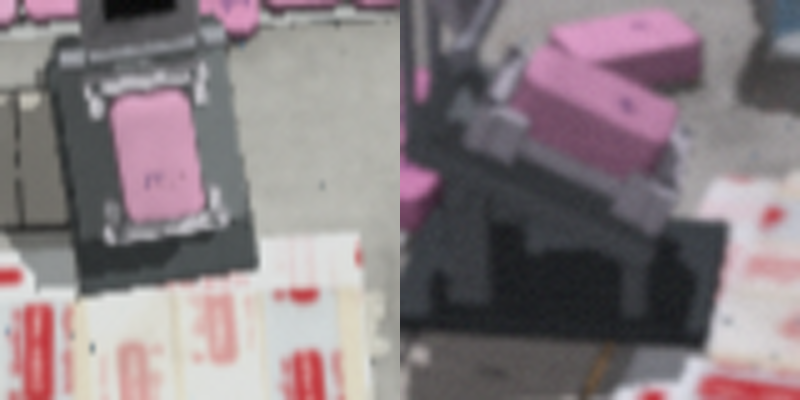

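```bash
python3 - <<'E'
from h import *
import pickle
from scipy.optimize import least_squares
a,b=pickle.load(open("c1.pkl","rb"))
T=lambda u,v:(235+u/5-.4,140+v/5-.4)
obs=[(T(111,94),(37,24)),(T(188,88),(37,-24)),(T(130,222),(-37,24)),(T(207,214),(-37,-24))]
def pt(p,m,h=28):
    q=R.from_euler('y',-25,degrees=True).apply([m[0]/1e3,m[1]/1e3,h/1e3])+[0,0,.076]
    return R.from_euler('z',p[2]).apply(q)+[p[0],p[1],0]
f=lambda p:np.concatenate([proj(a,pt(p,m))[0]-uv for uv,m in obs])
r=least_squares(f,[.6,-.16,.09]);print(r.x,np.degrees(r.x[2]),f(r.x).round(1).reshape(-1,2))
c=pt(r.x,(0,0),14);print("mould centre",c,"top corners",[pt(r.x,m).round(3) for _,m in obs])
B=cv2.resize(b["color"][170:250,190:270,::-1],(400,400),interpolation=cv2.INTER_CUBIC)
for m in[(37,24),(-37,24),(-37,-24),(37,-24)]:
  for h in(0,28):
    u=(proj(b,pt(r.x,m,h))[0]-[190,170])*5+2; cv2.circle(B,tuple(int(v) for v in u),4,(0,255,0) if h else (255,0,0),1)
A=cv2.resize(a["color"][140:220,235:315,::-1],(400,400),interpolation=cv2.INTER_CUBIC)
for _,m in obs:
    u=(proj(a,pt(r.x,m))[0]-[235,140])*5+2; cv2.circle(A,tuple(int(v) for v in u),4,(0,255,0),1)
cv2.imwrite("pics/g6.png",np.hstack([A,B]))
E
```

```text
[ 0.6096198  -0.15723695  0.08817533] 5.052074100253121 [[-0.5  0.6]
 [ 1.  -0.6]
 [-0.9  0.4]
 [ 0.4 -0.4]]
mould centre [ 0.60372613 -0.15775798  0.08868831] top corners [array([ 0.629, -0.131,  0.117]), array([ 0.633, -0.179,  0.117]), array([ 0.562, -0.137,  0.086]), array([ 0.567, -0.185,  0.086])]
```

View pics/g6.png

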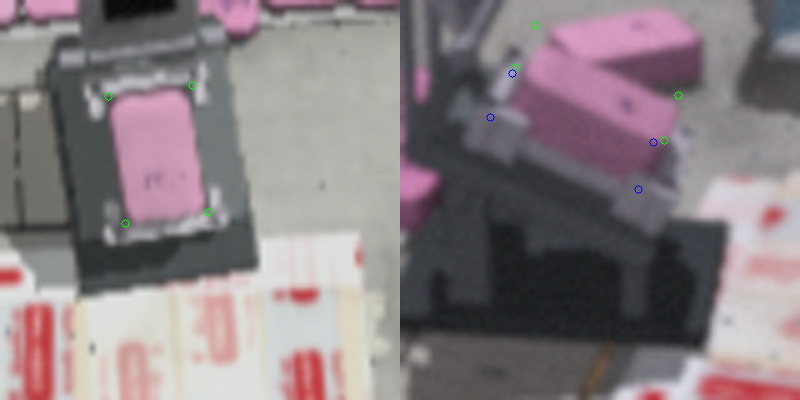

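The overlay agrees with the mould in the top view. The side view reads about 2 px low, as it did for the plate, so that is a calibration bias. I plan the grasp slightly downslope of the centre to keep clear of the lid.

```bash
python3 - <<'E'
from h import *
go([[.57,-.161,.2],[.596,-.1585,.15],[.596,-.1585,.072]],95.05)
E
```

```text
t 11.5 p [0.4298 0.0868 0.3362] q [ 11.4  -6.3  10.9 107.3   0.   15.8] F [-0.1 -0.3  0.2] open 0.0852
toolx [-0.001 -0.    -1.   ] y heading 85.66
turn about tool x: -9.4 or 170.6
[ 0.57  -0.161  0.2  ] -> [ 136.1 -236.5  158.7]
[ 0.596  -0.1585  0.15  ] -> [ 186.1 -232.   184.4]
[ 0.596  -0.1585  0.072 ] -> [ 264.1 -232.   184.5]
```

```bash
python3 -m jog '15 -25 15 -2; 35 -65 40 -4; 60 -110 70 -6; 85 -155 100 -8; 110 -200 130 -9.4; 130 -225 150 -9.4; 136 -236.5 158.5 -9.4; 136 -236.5 158.5 -9.4' 0.82; python3 - <<'E'
from h import *
go([[.596,-.1585,.15],[.596,-.1585,.072]],95.05)
E
```

```text
time: 12.5
ee_pos: [0.5685, -0.1625, 0.2002]
tcp_rot: [152.8, 89.9, 157.5]
wrist_force: [-1.2, 0.5, 1.4]
opening: 0.0697
t 12.5 p [ 0.5685 -0.1625  0.2002] q [-16.   10.3  12.5  92.3   0.  -20.7] F [-1.2  0.5  1.4] open 0.0697
toolx [-0.001  0.001 -1.   ] y heading 94.71
turn about tool x: -0.3 or 179.7
[ 0.596  -0.1585  0.15  ] -> [50.2  1.7 27.8]
[ 0.596  -0.1585  0.072 ] -> [128.2   1.7  27.9]
```

```bash
python3 -m jog '20 1 10 -0.3; 45 1.5 22 -0.3; 65 1.5 27 -0.3; 85 1.5 27 -0.3; 105 1.5 27 -0.3; 118 1.5 27 -0.3; 128 1.5 27 -0.3; 128 1.5 27 -0.3'; python3 - <<'E'
from h import *
b=camera("side"); 
go([[.596,-.1585,.072]],95.05)
save(b,"g7.png",(180,110,300,240),4.5)
E
```

```text
time: 13.5
ee_pos: [0.5949, -0.1584, 0.0723]
tcp_rot: [161.2, 90.0, 166.3]
wrist_force: [-1.0, 0.8, 0.2]
opening: 0.0703
t 13.55 p [ 0.5953 -0.1585  0.073 ] q [-14.9  13.8   2.5  78.7  -0.  -20.1] F [-0.2 -1.2  0.7] open 0.0699
toolx [ 0. -0. -1.] y heading 95.17
turn about tool x: 0.1 or -179.9
[ 0.596  -0.1585  0.072 ] -> [ 1.  -0.1  0.7]
```

View pics/g7.png

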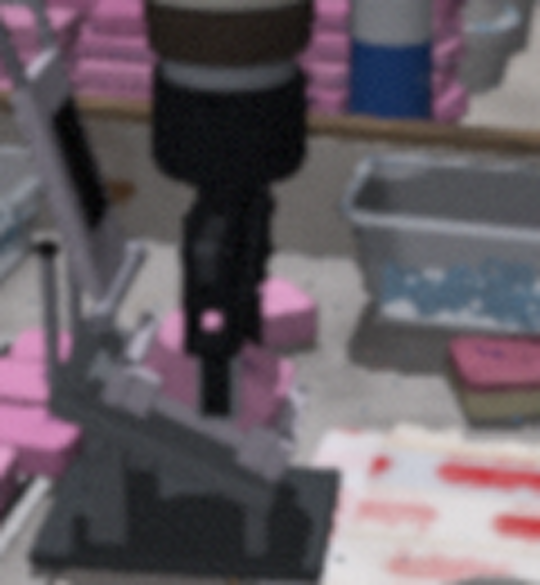

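The near finger sits mid-window (about (218,400), between the corner pieces at 130 and 265), without contact. I grip lightly.

```bash
python3 -m jog '0 0 0 0; 0 0 0 0; 0 0 0 0; 0 0 0 0; 0 0 0 0; 0 0 0 0; 0 0 0 0; 0 0 0 0' 0 25; python3 - <<'E'
from h import *
go([[.595-.025,-.1587-.0022,.072+.054]],95.05)
E
```

```text
time: 14.55
ee_pos: [0.5954, -0.1572, 0.0739]
tcp_rot: [63.1, 89.9, 68.3]
wrist_force: [-2.4, 7.4, 3.9]
opening: 0.0473
t 14.55 p [ 0.5954 -0.1572  0.0739] q [-14.9  13.7   2.6  78.8   0.1 -20.1] F [-2.4  7.4  3.9] open 0.0473
toolx [ 0.001  0.002 -1.   ] y heading 95.24
turn about tool x: 0.2 or -179.8
[ 0.57   -0.1609  0.126 ] -> [-52.1  -1.2 -25.6]
```

```bash
python3 -m jog '-4 0 -2 0; -9 0 -4 0; -15 0 -7 0; -22 0 -10 0; -32 0 -15 0; -45 0 -21 0; -60 0 -28 0; -75 0 -35 0'; python3 - <<'E'
from h import *
go([[.5,-.1,.2]],95.05)
# plate: rail face pose
p=np.array([.60693,.10914]);y=-7.0;u=np.array([np.cos(np.radians(y)),np.sin(np.radians(y))])
print("rail face",p+u*.05+u*.003*0,"u",u)
E
```

```text
time: 15.55
ee_pos: [0.5599, -0.1618, 0.1492]
tcp_rot: [-22.5, 90.0, -17.4]
wrist_force: [0.2, -0.3, -1.5]
opening: 0.0476
t 15.55 p [ 0.5599 -0.1618  0.1492] q [-16.1   8.6   4.9  86.3  -0.  -21.3] F [ 0.2 -0.3 -1.5] open 0.0476
toolx [ 0.001 -0.    -1.   ] y heading 95.16
turn about tool x: 0.1 or -179.9
[ 0.5 -0.1  0.2] -> [-50.8  67.  -54.1]
rail face [0.65655731 0.10304653] u [ 0.99254615 -0.12186934]
```

```bash
python3 - <<'E'
from h import *
import pickle
from scipy.optimize import least_squares
a,b=pickle.load(open("c0.pkl","rb"))
T=lambda u,v:(150+u/5-.4,130+v/5-.4); S=lambda u,v:(130+u/3.333-.35,150+v/3.333-.35)
top=[(a,T(45,345),(-65,55,12)),(a,T(228,354),(-65,-55,12))]
rail=[(a,T(66,157),(50,55,28)),(a,T(238,167),(50,-55,28))]
side=[(b,S(40,512),(65,55,12)),(b,S(262,572),(-65,55,12)),(b,S(338,443),(-65,-55,12))]
for obs in(top+rail,top+side,top+rail+side):
  def f(p):
    return np.concatenate([proj(c,R.from_euler('z',p[2]).apply(np.array(m)/1e3)+[p[0],p[1],0])[0]-uv+(np.array(p[3:5]) if c is b else 0) for c,uv,m in obs])
  r=least_squares(f,[.4,.1,0,0,0]);x=r.x
  print(x.round(4),np.degrees(x[2]).round(2),"rail",x[0]+.05*np.cos(x[2]),x[1]+.05*np.sin(x[2]),f(x).round(1))
o=status.get_obs()
E
```

```text
[ 0.609   0.1055 -0.1169  0.      0.    ] -6.7 rail 0.6586521879671341 0.09967778024812665 [ 0.2  0.2 -0.   0.6 -1.  -0.5  0.8 -0.3]
[ 0.61    0.1046 -0.1214  0.8825  3.5801] -6.95 rail 0.6596631871463128 0.09855608445465903 [ 0.4 -0.3  0.2  0.3 -1.6  0.4  0.3 -0.2  1.4 -0.2]
[ 0.609   0.105  -0.1199  0.3577  3.3382] -6.87 rail 0.6585923984509259 0.09905940302996484 [ 0.3  0.1  0.1  0.7 -0.7 -0.5  1.  -0.2 -1.7  0.4  0.3 -0.2  1.3 -0.2]
```

```bash
python3 - <<'E'
from h import *
import pickle
a,b=pickle.load(open("c0.pkl","rb"))
for px in[(115,105),(140,110),(115,125)]:
  for z in(.2,.3,.4,.5,.6): 
    P=atz(a,px,z);print(px,P.round(2),proj(b,P).round(0))
go([[.575,-.1,.21],[.5895,.107,.21],[.5895,.107,.06]],83.1)
E
```

```text
(115, 105) [0.78 0.24 0.2 ] [[ 32. 226.]]
(115, 105) [0.73 0.21 0.3 ] [[ 61. 153.]]
(115, 105) [0.69 0.18 0.4 ] [[94. 74.]]
(115, 105) [0.65 0.14 0.5 ] [[128. -10.]]
(115, 105) [0.6  0.11 0.6 ] [[ 166. -102.]]
(140, 110) [0.76 0.17 0.2 ] [[ 72. 206.]]
(140, 110) [0.72 0.15 0.3 ] [[ 97. 140.]]
(140, 110) [0.68 0.12 0.4 ] [[125.  68.]]
(140, 110) [0.63 0.09 0.5 ] [[155. -10.]]
(140, 110) [0.59 0.07 0.6 ] [[188. -95.]]
(115, 125) [0.72 0.24 0.2 ] [[ 69. 230.]]
(115, 125) [0.68 0.21 0.3 ] [[ 97. 156.]]
(115, 125) [0.64 0.18 0.4 ] [[128.  76.]]
(115, 125) [0.61 0.14 0.5 ] [[160. -10.]]
(115, 125) [0.57 0.11 0.6 ] [[ 196. -102.]]
t 15.55 p [ 0.5599 -0.1618  0.1492] q [-16.1   8.6   4.9  86.3  -0.  -21.3] F [ 0.2 -0.3 -1.5] open 0.0476
toolx [ 0.001 -0.    -1.   ] y heading 95.16
turn about tool x: 12.1 or -167.9
[ 0.575 -0.1    0.21 ] -> [-60.8  60.2  20.6]
[0.5895 0.107  0.21  ] -> [-60.8 265.1  53.7]
[0.5895 0.107  0.06  ] -> [ 89.2 265.1  53.6]
```

The lamp head is at about (0.78, 0.24, 0.2), clear of the path. I carry the mould over at z 0.21.

```bash
python3 -m jog '-20 0 -2 0; -42 12 0 1; -58 45 6 3; -61 90 14 5; -61 140 25 8; -61 190 38 10; -61 235 49 12; -61 255 53 12'; python3 - <<'E'
from h import *
go([[.5895,.107,.21],[.5895,.107,.04]],83.1)
E
```

```text
time: 16.55
ee_pos: [0.59, 0.0991, 0.2094]
tcp_rot: [30.6, 90.0, 23.9]
wrist_force: [-0.3, -0.4, -2.0]
opening: 0.0475
t 16.55 p [0.59   0.0991 0.2094] q [ 9.5 11.3 14.7 93.4  0.  16.3] F [-0.3 -0.4 -2. ] open 0.0475
toolx [ 0.  0. -1.] y heading 83.28
turn about tool x: 0.2 or -179.8
[0.5895 0.107  0.21  ] -> [-0.6  7.8 -1.5]
[0.5895 0.107  0.04  ] -> [169.4   7.8  -1.5]
```

Lower to just above first contact (z of about 0.036), then look with the side camera.

```bash
python3 -m jog '20 3 0 0; 50 6 -1 0; 85 7.5 -1 0; 115 7.5 -1 0; 140 7.5 -1 0; 155 7.5 -1 0; 165 7.5 -1 0; 173 7.5 -1 0'; python3 - <<'E'
from h import *
import pickle
go([[.5895,.107,.026]],83.1)
b=camera("side"); pickle.dump(b,open("c2.pkl","wb"))
E
```

```text
time: 17.55
ee_pos: [0.5904, 0.1044, 0.036]
tcp_rot: [12.4, 90.0, 5.6]
wrist_force: [0.0, 0.3, -1.0]
opening: 0.0475
t 17.55 p [0.5904 0.1044 0.036 ] q [10.  12.4 -3.3 74.3 -0.  16.9] F [ 0.   0.3 -1. ] open 0.0475
toolx [ 0.001  0.    -1.   ] y heading 83.16
turn about tool x: 0.1 or -179.9
[0.5895 0.107  0.026 ] -> [10.   2.4 -1.2]
```

```bash
python3 -m jog '1 0 0 0; 2 0 0 0; 3 0 0 0; 4 0 0 0; 5 0 0 0; 6 0 0 0; 7 0 0 0; 8 0 0 0'; python3 -m jog '0.5 0 0.3 0; 1 0 0.6 0; 1.5 0 1 0; 2 0 1.5 0; 2.5 0 2 0; 3 0 2.4 0; 3.5 0 2.8 0; 4 0 3.2 0'
```

```text
time: 18.6
ee_pos: [0.5901, 0.1046, 0.0277]
tcp_rot: [176.8, 90.0, 170.0]
wrist_force: [0.5, -0.0, -0.7]
opening: 0.0474
time: 19.6
ee_pos: [0.5933, 0.1041, 0.0245]
tcp_rot: [-1.4, 90.0, -8.2]
wrist_force: [-3.6, 0.3, 6.2]
opening: 0.0471
```

Contact came at about z 0.0255, as predicted. I continue rocking it flat.

```bash
python3 -m jog '0.7 0 0.6 0; 1.4 0 1.2 0; 2.1 0 1.8 0; 2.8 0 2.4 0; 3.5 0 3.0 0; 4.2 0 3.6 0; 5 0 4.2 0; 5 0 4.2 0'
```

```text
time: 20.6
ee_pos: [0.5982, 0.1036, 0.02]
tcp_rot: [2.7, 89.9, -4.2]
wrist_force: [-1.4, -1.8, 7.3]
opening: 0.0473
```

```bash
python3 -m jog '0.5 0 0.5 0; 1 0 1 0; 1.5 0 1.5 0; 2 0 2 0; 2.5 0 2.5 0; 3 0 3 0; 3.5 0 3.5 0; 3.5 0 3.5 0'
```

```text
time: 21.6
ee_pos: [0.6014, 0.1032, 0.0162]
tcp_rot: [3.7, 89.9, -3.2]
wrist_force: [-1.9, -1.5, 5.5]
opening: 0.0473
```

```bash
python3 -m jog '0.3 0 0.3 0; 0.6 0 0.6 0; 0.9 0 0.9 0; 1.2 0 1.2 0; 1.5 0 1.5 0; 1.8 0 1.6 0; 2 0 1.8 0; 2 0 1.8 0'
```

```text
time: 22.6
ee_pos: [0.6029, 0.103, 0.0141]
tcp_rot: [1.0, 90.0, -5.8]
wrist_force: [-2.6, -0.3, 7.4]
opening: 0.0477
```

```bash
python3 -m jog '0.2 0 0 0; 0.4 0 0 0; 0.6 0 0 0; 0.8 0 0 0; 1 0 0 0; 1 0 0 0; 1 0 0 0; 1 0 0 0'
```

```text
time: 23.6
ee_pos: [0.6034, 0.1029, 0.0135]
tcp_rot: [3.5, 89.9, -3.3]
wrist_force: [-1.9, -0.6, 7.1]
opening: 0.0476
```

```bash
python3 -m jog '0.3 0 0.2 0; 0.6 0 0.4 0; 0.9 0 0.6 0; 1.2 0 0.8 0; 1.5 0 1 0; 1.5 0 1 0; 1.5 0 1 0; 1.5 0 1 0'; python3 - <<'E'
from h import *
import pickle
b=camera("side")
save(b,"g8.png",(130,190,260,330),4.2)
E
```

```text
time: 24.6
ee_pos: [0.6044, 0.1028, 0.012]
tcp_rot: [4.4, 89.9, -2.4]
wrist_force: [-1.2, -1.1, 7.9]
opening: 0.0474
```

```bash
python3 -m jog '0.3 0 0 0; 0.6 0 0 0; 0.9 0 0 0; 1.2 0 0 0; 1.2 0 0 0; 1.2 0 0 0; 1.2 0 0 0; 1.2 0 0 0'; python3 - <<'E'
from h import *
b=camera("side");hsv=cv2.cvtColor(b["color"],cv2.COLOR_RGB2HSV)
m=((hsv[...,0]>150)&(hsv[...,0]<175)&(hsv[...,1]>60)).astype(np.uint8)
n,l,s,c=cv2.connectedComponentsWithStats(m)
for i in range(1,n):
  if s[i,4]>60: print(s[i],c[i].round())
P=lambda x,y,z:proj(b,[.6586+x*.9928+y*.12,.0991-x*.12+y*.9928,z])[0].round(1)
print("pred near bottom/top at x -.09,-.016:",P(-.09,.024,.012),P(-.016,.024,.012),P(-.09,.024,.04),P(-.016,.024,.04))
E
```

```text
time: 25.65
ee_pos: [0.6048, 0.1028, 0.0111]
tcp_rot: [3.6, 89.8, -3.2]
wrist_force: [0.1, -2.2, 8.8]
opening: 0.0471
[ 214   94   44   42 1401] [234. 116.]
[276 105   8  33 188] [279. 121.]
[220 173  30  16 368] [235. 180.]
[280 184  34  13 360] [296. 190.]
[ 115  208   57   66 1692] [145. 247.]
[188 270  24  30 554] [199. 284.]
[168 284  10  11  82] [173. 289.]
pred near bottom/top at x -.09,-.016: [202.3 302.6] [164.3 293.3] [201.7 289.7] [163.1 280.6]
```

```bash
python3 - <<'E'
from h import *
b=camera("side")
save(b,"g9.png",(140,240,240,315),8)
E
```

```text
(no output)
```

View pics/g9.png

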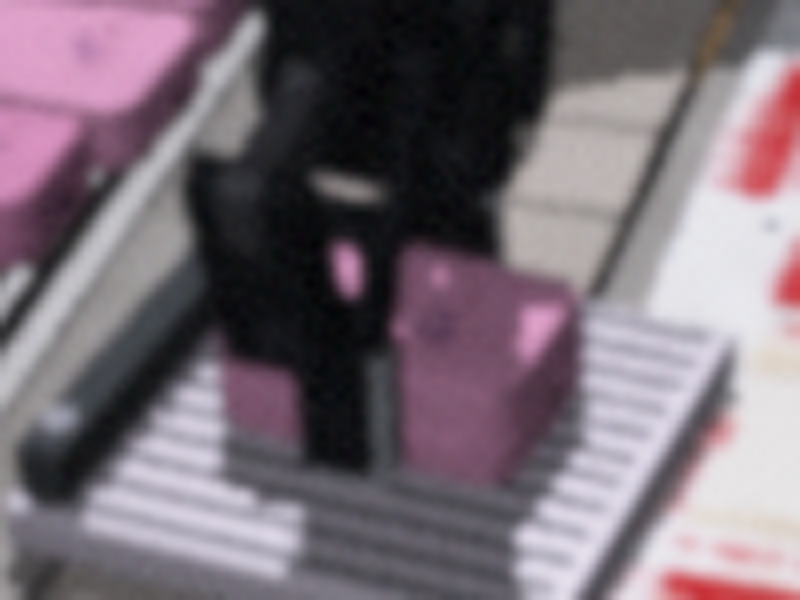

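The view shows the finger tip close to the plate (335,468). The mould's bottom edge, (225,440) to (505,485), is slightly less steep than predicted for flat, so a small tilt of up to 0.1 rad may remain. I press a little further and watch the force.

```bash
python3 -m jog '0.3 0 0 0; 0.6 0 0 0; 0.9 0 0 0; 1.2 0 0 0; 1.5 0 0 0; 1.5 0 0 0; 1.5 0 0 0; 1.5 0 0 0'
```

```text
time: 26.75
ee_pos: [0.6053, 0.1028, 0.0102]
tcp_rot: [4.2, 89.8, -2.7]
wrist_force: [0.4, -2.0, 11.0]
opening: 0.0474
```

```bash
python3 -m jog '0.4 0 0 0; 0.8 0 0 0; 1.2 0 0 0; 1.6 0 0 0; 2 0 0 0; 2 0 0 0; 2 0 0 0; 2 0 0 0'
```

```text
time: 27.75
ee_pos: [0.6054, 0.1028, 0.0101]
tcp_rot: [6.5, 89.7, -0.3]
wrist_force: [-6.2, -4.1, 24.9]
opening: 0.0474
```

It has bottomed out: the force jumped with no more travel. I unload, release (which lets any remaining tilt settle), and then regrip a touch higher to slide it.

```bash
python3 -m jog '-1 0 0 0; -2 0 0 0; -2.5 0 0 0; -2.5 0 0 0; -2.5 0 0 0; -2.5 0 0 0; -2.5 0 0 0; -2.5 0 0 0'; python3 -m jog '0 0 0 0; 0 0 0 0; 0 0 0 0; 0 0 0 0; -3 0 0 0; -5 0 0 0; -5 0 0 0; -5 0 0 0' 0.68; python3 - <<'E'
from h import *
b=camera("side");hsv=cv2.cvtColor(b["color"],cv2.COLOR_RGB2HSV)
m=((hsv[...,0]>150)&(hsv[...,0]<175)&(hsv[...,1]>60))
# lower contour of pink in near face
for u in list(range(166,178,1))+list(range(190,206)):
  v=np.where(m[265:310,u])[0]
  if len(v): print(u,v.max()+265,end="; ")
go([[.605,.103,.012]],83.1)
E
```

```text
time: 28.75
ee_pos: [0.6053, 0.1027, 0.0101]
tcp_rot: [3.8, 89.8, -3.1]
wrist_force: [2.2, -2.6, 7.9]
opening: 0.0477
time: 29.75
ee_pos: [0.6037, 0.103, 0.0136]
tcp_rot: [43.9, 90.0, 37.0]
wrist_force: [0.2, 0.9, -0.3]
opening: 0.0584
168 288; 169 292; 170 293; 171 293; 172 293; 173 294; 174 294; 175 294; 176 293; 190 297; 191 297; 192 298; 193 298; 194 298; 195 298; 196 299; 197 299; 198 299; 199 299; 200 299; 201 299; 202 299; 203 298; 204 298; 205 296; t 29.8 p [0.6036 0.103  0.0135] q [ 9.7 14.8 -2.9 72.3  0.  16.5] F [-0.5  0.   0.4] open 0.0582
toolx [-0.  0. -1.] y heading 83.17
turn about tool x: 0.1 or -179.9
[0.605 0.103 0.012] -> [1.5 0.2 1.4]
```

The mould now lies near flat. I regrip it and slide along tool +z, which is the plate's +x.

```bash
python3 -m jog '0 0 0 0; 0 0 0 0; 0 0 0 0; 0 0 0 0; 0 0 0 0; 0 0 0 0; 0 0 0 0; 0 0 0 0' 0 20; python3 -m jog '0 0 1 0; 0 0 3 0; 0 0 5 0; 0 0 7 0; 0 0 9 0; 0 0 11 0; 0 0 12 0; 0 0 12 0'
```

```text
time: 30.8
ee_pos: [0.6037, 0.103, 0.0136]
tcp_rot: [148.3, 90.0, 141.4]
wrist_force: [0.3, -0.2, 1.3]
opening: 0.0471
time: 31.8
ee_pos: [0.6158, 0.1015, 0.0136]
tcp_rot: [3.6, 90.0, -3.3]
wrist_force: [-0.7, 0.5, 1.9]
opening: 0.0475
```

```bash
python3 -m jog '0 0 0.5 0; 0 0 1 0; 0 0 1.5 0; 0 0 2 0; 0 0 2.5 0; 0 0 3 0; 0 0 3 0; 0 0 3 0'
```

```text
time: 32.8
ee_pos: [0.6186, 0.1011, 0.0136]
tcp_rot: [-12.2, 90.0, -19.0]
wrist_force: [-0.4, -0.3, 2.9]
opening: 0.0474
```

```bash
python3 -m jog '0 0 0.5 0; 0 0 1 0; 0 0 1.5 0; 0 0 2 0; 0 0 2.5 0; 0 0 3 0; 0 0 3 0; 0 0 3 0'
```

```text
time: 33.8
ee_pos: [0.6194, 0.1011, 0.0136]
tcp_rot: [-178.3, 89.8, 174.9]
wrist_force: [-13.7, 2.2, 9.8]
opening: 0.0473
```

```bash
python3 -m jog '0 0 0.5 0; 0 0 1 0; 0 0 1.5 0; 0 0 2 0; 0 0 2.5 0; 0 0 2.5 0; 0 0 2.5 0; 0 0 2.5 0'
```

```text
time: 34.8
ee_pos: [0.6197, 0.1011, 0.0134]
tcp_rot: [-178.3, 89.5, 174.9]
wrist_force: [-25.7, 2.2, 15.6]
opening: 0.0475
```

Contact is made and holding at about 26 N, with no more travel. I unload to a small preload, open, and lift away.

```bash
python3 -m jog '0 0 -1 0; 0 0 -2 0; 0 0 -3 0; 0 0 -4 0; 0 0 -4.2 0; 0 0 -4.2 0; 0 0 -4.2 0; 0 0 -4.2 0'; python3 -m jog '0 0 0 0; 0 0 0 0; 0 0 0 0; 0 0 0 0; -3 0 0 0; -12 0 0 0; -25 0 0 0; -40 0 0 0' 0.8
```

```text
time: 35.8
ee_pos: [0.6198, 0.101, 0.0135]
tcp_rot: [177.3, 90.0, 170.4]
wrist_force: [-3.7, 1.7, 2.9]
opening: 0.0473
time: 36.8
ee_pos: [0.62, 0.101, 0.055]
tcp_rot: [14.0, 90.0, 7.1]
wrist_force: [0.1, 0.0, -0.6]
opening: 0.068
```

```bash
python3 -m jog '-30 0 0 0; -70 0 -10 0; -110 0 -40 0; -150 0 -80 0; -180 0 -130 0; -190 0 -180 0; -190 0 -220 0; -190 0 -240 0' ; python3 - <<'E'
from h import *
import pickle
a=camera("top");b=camera("side");pickle.dump((a,b),open("c3.pkl","wb"))
go([[.4,.1,.25]])
print("obstruct?",proj(a,[[.62,.1,.04]]))
from scipy.optimize import least_squares
def mask(c):
    h=cv2.cvtColor(c["color"],cv2.COLOR_RGB2HSV);return ((h[...,0]>150)&(h[...,0]<178)&(h[...,1]>50)).astype(np.uint8)
for c,n,ctr in((a,"top",(.62,.103,.03)),(b,"side",(.62,.103,.03))):
    m=mask(c);k,l,s,cc=cv2.connectedComponentsWithStats(m);u=proj(c,ctr)[0].astype(int);i=l[u[1],u[0]];print(n,u,s[i],cc[i])
    if i:
        cn=max(cv2.findContours((l==i).astype(np.uint8),0,1)[0],key=cv2.contourArea)
        print("hull box",cv2.minAreaRect(cn))
        # predicted silhouette of a flat mould flush at the estimated rail pose, and best fit
        def sil(p):
            X=[[sx,sy,sz] for sx in(-.037,.037) for sy in(-.024,.024) for sz in(0,.028)]
            q=proj(c,R.from_euler('zyx',[p[2],p[3],0]).apply(X)+[p[0],p[1],.012]).astype(np.float32)
            return q
        def iou(p):
            M=np.zeros((384*4,512*4),np.uint8);cv2.fillConvexPoly(M,cv2.convexHull((sil(p)*4+2).astype(np.int32)),1)
            G=cv2.resize((l==i).astype(np.uint8),None,fx=4,fy=4,interpolation=0);return -(M&G).sum()/(M|G).sum()
        from scipy.optimize import minimize
        r=minimize(iou,[.621,.103,-.12,0],method="Nelder-Mead",options=dict(initial_simplex=np.array([.621,.103,-.12,0])+np.vstack([np.zeros(4),np.diag([.006,.006,.06,.06])]),maxiter=200))
        print("fit x,y,yaw,pitch",r.x.round(4),"iou",-r.fun)
E
```

```text
time: 37.8
ee_pos: [0.3799, 0.1297, 0.2454]
tcp_rot: [27.5, 89.8, 20.7]
wrist_force: [-0.2, -0.2, 0.2]
opening: 0.0684
t 37.9 p [0.3803 0.1297 0.2454] q [ 18.8 -14.9  -6.8  97.9   0.   25.6] F [ 0.6 -0.1  1.1] open 0.0683
toolx [ 0.003  0.001 -1.   ] y heading 83.23
[0.4  0.1  0.25] -> [ -4.6 -27.2  23.1]
obstruct? [[179.2542239  173.03497348]]
top [178 173] [172 161  17  25 361] [180.09418283 173.09141274]
hull box ((180.38119506835938, 173.1881103515625), (16.11960220336914, 23.781389236450195), 5.710593223571777)
fit x,y,yaw,pitch [ 0.5472  0.1795 -0.228   0.2789] iou -0.0
side [181 279] [ 158  266   46   33 1101] [181.05086285 282.1226158 ]
hull box ((180.79774475097656, 281.8763732910156), (44.67209243774414, 27.882579803466797), 12.994616508483887)
fit x,y,yaw,pitch [ 0.7     0.1488 -0.8887 -0.3879] iou -0.0<stdin>:21: RuntimeWarning: overflow encountered in scalar negative
```

```bash
python3 - <<'E'
from h import *
import pickle
from scipy.optimize import minimize
a,b=pickle.load(open("c3.pkl","rb"))
def mask(c):
    h=cv2.cvtColor(c["color"],cv2.COLOR_RGB2HSV);return ((h[...,0]>150)&(h[...,0]<178)&(h[...,1]>50)).astype(np.uint8)
X=[[sx,sy,sz] for sx in(-.037,.037) for sy in(-.024,.024) for sz in(0,.028)]
G={}
for n,c in(("a",a),("b",b)):
    k,l,s,cc=cv2.connectedComponentsWithStats(mask(c));u=proj(c,(.62,.103,.03))[0].astype(int);G[n]=cv2.resize((l==l[u[1],u[0]]).astype(np.uint8),None,fx=4,fy=4,interpolation=0)
def iou(p,n,c,off=(0,0)):
    q=proj(c,R.from_euler('zyx',[p[2],p[3],0]).apply(X)+[p[0],p[1],.012])+off
    M=np.zeros((384*4,512*4),np.uint8);cv2.fillConvexPoly(M,cv2.convexHull((q*4+2).astype(np.int32)),1)
    return -float((M&G[n]).sum())/float((M|G[n]).sum())
def fit(f,x0,d): 
    x0=np.array(x0);r=minimize(f,x0,method="Nelder-Mead",options=dict(initial_simplex=x0+np.vstack([0*x0,np.diag(d)]),maxiter=300));return r.x.round(4),-round(r.fun,3)
print("top",fit(lambda p:iou([*p,0],"a",a),[.621,.103,-.12],[.006,.006,.08]))
for pt in(-.1,-.05,0,.05,.1): print("side pitch",pt,fit(lambda p:iou([p[0],p[1],p[2],pt],"b",b,(0,3.4)),[.621,.103,-.12],[.006,.006,.08]))
# colour profile along plate x through mould axis at height .035, rail to mould
for y in(-.015,0.01):
  for x in np.arange(-.012,.018,.003):
    P=np.array([.6586+x*.9928+(y+.003)*.12,.0991-x*.12+(y+.003)*.9928,.03]);u=proj(a,P)[0]
    print(round(x,3),cv2.getRectSubPix(a["color"],(1,1),tuple(map(float,u)))[0,0],end=" ")
  print()
E
```

```text
top (array([ 0.6246,  0.0976, -0.1159]), np.float64(0.777))
side pitch -0.1 (array([0.6251, 0.0935, 0.0325]), np.float64(0.865))
side pitch -0.05 (array([ 0.626 ,  0.0929, -0.0212]), np.float64(0.86))
side pitch 0 (array([ 0.6251,  0.0932, -0.0587]), np.float64(0.864))
side pitch 0.05 (array([ 0.6236,  0.0934, -0.0435]), np.float64(0.863))
side pitch 0.1 (array([ 0.6226,  0.0934, -0.153 ]), np.float64(0.875))
-0.012 [219 169 198] -0.009 [219 171 200] -0.006 [219 173 202] -0.003 [217 172 200] -0.0 [195 155 179] 0.003 [138 118 131] 0.006 [90 90 93] 0.009 [92 97 97] 0.012 [129 130 128] 0.015 [158 158 153] 
-0.012 [216 163 191] -0.009 [218 165 194] -0.006 [218 167 196] -0.003 [216 167 195] -0.0 [189 148 172] 0.003 [140 117 131] 0.006 [96 92 98] 0.009 [92 94 96] 0.012 [120 121 119] 0.015 [144 144 139]
```

```bash
python3 - <<'E'
from h import *
import pickle
a,b=pickle.load(open("c3.pkl","rb"))
h=cv2.cvtColor(b["color"],cv2.COLOR_RGB2HSV);m=((h[...,0]>145)&(h[...,0]<178)&(h[...,1]>35)).astype(np.uint8)
k,l,s,cc=cv2.connectedComponentsWithStats(m);i=l[282,181];print(s[i])
us=np.arange(s[i,0],s[i,0]+s[i,2]);lo=[np.where(l[:,u]==i)[0].max() for u in us];hi=[np.where(l[:,u]==i)[0].min() for u in us]
print(list(zip(us.tolist(),hi,lo)) and " ".join(f"{u}:{x}-{y}" for u,x,y in zip(us,hi,lo)))
o=np.array([.6586,.0991,0]);U=np.array([.9928,-.12,0]);V=np.array([.12,.9928,0])
for t in(0,.06,.1):
  for tag,y,z in(("near bottom",.024,0),("near top",.024,.028),("far top",-.024,.028)):
    P=[o+U*(-.037+x*np.cos(t)-z*np.sin(t))+V*y+[0,0,.012+z*np.cos(t)+(x+.037)*np.sin(t)] for x in(-.037,.037)]
    q=proj(b,P)+[0,3.4];print(t,tag,q.round(1).tolist(),"slope",((q[0,1]-q[1,1])/(q[0,0]-q[1,0])).round(3))
sel=slice(6,-10)
E
```

```text
[ 158  266   46   33 1149]
158:278-286 159:277-290 160:276-291 161:275-291 162:274-292 163:273-292 164:271-292 165:270-293 166:269-293 167:268-293 168:268-293 169:267-293 170:267-293 171:267-294 172:266-294 173:266-294 174:266-294 175:267-295 176:267-295 177:268-295 178:268-295 179:268-296 180:268-296 181:268-296 182:268-296 183:268-296 184:268-297 185:269-297 186:269-297 187:269-297 188:269-298 189:269-298 190:270-298 191:270-298 192:270-298 193:271-298 194:271-298 195:272-297 196:272-297 197:272-295 198:272-294 199:272-292 200:273-291 201:273-290 202:273-289 203:274-287
0 near bottom [[193.9, 303.9], [156.4, 294.8]] slope 0.244
0 near top [[193.1, 291.1], [155.0, 282.1]] slope 0.235
0 far top [[204.7, 275.2], [168.4, 267.1]] slope 0.222
0.06 near bottom [[193.8, 303.9], [156.2, 292.8]] slope 0.296
0.06 near top [[194.0, 291.3], [155.7, 280.3]] slope 0.287
0.06 far top [[205.5, 275.4], [169.0, 265.3]] slope 0.275
0.1 near bottom [[193.8, 303.9], [156.1, 291.5]] slope 0.33
0.1 near top [[194.5, 291.5], [156.2, 279.1]] slope 0.322
0.1 far top [[206.1, 275.5], [169.5, 264.2]] slope 0.31
```

The mould is flush (no bright gap on either side), its yaw matches the plate, and the edge slopes fit a flat pose. I make a last check on the lid and the bystanders, then hand in.

```bash
python3 - <<'E'
from h import *
import pickle
a0,b0=pickle.load(open("c0.pkl","rb"));a1,b1=pickle.load(open("c1.pkl","rb"));a,b=pickle.load(open("c3.pkl","rb"))
d=lambda p,q,x:round(float(np.abs(p["color"][x[1]:x[3],x[0]:x[2]].astype(int)-q["color"][x[1]:x[3],x[0]:x[2]]).mean()),1)
print("open mould",d(a0,a,(318,200,355,238)),"spare",d(a0,a,(328,142,362,175)),"pot side",d(b0,b,(270,235,312,285)),"lid side",d(b1,b,(165,90,205,175)))
o=status.get_obs();print(o["time"],o["wrist_force"].round(1))
bot.job_done()
E
```

```text
open mould 1.0 spare 1.0 pot side 11.9 lid side 5.5
37.9 [ 0.6 -0.1  1.1]
the job is handed in; nothing more can be done
```

The lid is open at its stop, and the mould lies on the chill plate with its short end against the back rail. I handed the job in at 37.9 s with the gripper clear of everything. No verdict came back.

**What I did:**
- **Lid:** I gripped the bar and carried the lid round its arc to about 2.27 rad, let it go beside the stop, and saw it standing open on its own.
- **Mould:** I lifted it out along the pocket's normal and rocked it flat on the plate with at most about 25 N. I then released it, gripped it again and slid it until it met the rail at about 26 N. Last, I eased off, opened the fingers and lifted away.

**What the last checks showed:**
- **At the rail:** the top picture shows no gap between mould and rail at either of the two places I sampled. The mould's yaw came out at −6.6° against −6.9° for the plate.
- **Flatness:** two edge slopes in the side picture (0.21–0.23 measured, 0.22–0.24 expected) suggest a tilt of about 0.02 rad or less.
- **Opened and spare moulds:** the pictures show no change.

**What disagreed or stayed unclear:**
- **Side camera:** it reads about 3 px off its calibration. The outline fits to the mould were loose (overlap 0.78–0.87), and the side-camera ones could not tell its tilt.
- **Pot:** the area around it changed in the side picture (mean difference 11.9). I put this down to the arm or its shadow, because I recorded no contact and the gripper passed well away from the pot. I did not confirm it with another look.
- **Lid:** the last comparison changed a little (5.5), and I did not look into it. It was clearly open when I last viewed it, before lifting the mould.

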